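# Clip the card holder onto the sloping rail

## Robot

A 7-joint arm with a two-finger parallel gripper is mounted at the origin on a cart in front of the work surface, level with it; the furniture and walls round the work are solid. World frame = base frame: x ahead of the robot, y to its left, z up, the work surface at z = 0. Lengths are in m, angles in rad, forces in N, time in s.
With the tool pointing down it reaches from about 0.425 to 0.875 m from the base axis. Payload 4.7 kg.
Tool frame: the origin (TCP) lies midway between the tips of the shut fingers; the grasp point (between the pads) lies 19 mm behind it; z points along the fingers, x is the direction in which the jaws open and shut, and the axes are right-handed (so a half turn about z gives the same grasp; the last joint's range is limited). The gripper opens to 87 mm and grips with 3 to 60 N. Pads are 19 mm wide; open, the fingers measure 117 mm over their backs; the gripper's body (75 mm by 190 mm) begins 51 mm behind the grasp point.
Start: joints at [-1.093, 0.321, -0.07, 1.45, 0.023, 1.371, -0.057], TCP at [0.291, 0.581, 0.223] pointing down, gripper open.
Joint ranges: [-2.86, 2.86], [-0.3, 2.09], [-1.38, 1.24], [0.06, 2.45], [-1.56, 4.7], [0.09, 2.05], [-2.69, 2.69]. Speed limits (rad/s): [2.57, 2.57, 3.14, 3.14, 3.14, 3.14, 3.14].

## Interface

Orientations are given as a rotation vector (axis times angle).
In Python, from bench import get_state, eyes, ticket gives the robot as it stands.
- The arm moves only by the tool carry_out, never from a script. Its argument "motion" is a list of rows, each a list of 2 entries, a list of its own where there are three numbers: the shift along the world's x, y, z in m, then the turn about the world's z in rad. A call has 1 to 20 rows; each row is the pose to reach, as a shift and turn from the pose commanded when the call began; what a row does not reach only later rows make up. A row lasts 1/10 s, in which the tool goes at most 50 mm and 8.59 degrees, less where a joint would pass 70% of its speed; a pose out of reach is approached as far as the arm can. A call with a gripper value outside its range is refused whole. "grip" is the gripper command: -1 is fully open, 1 is shut, values between are in proportion, set as the call begins (left out, the last holds). The fingers move at their own pace and stop on an object; "squeeze" is the grip in N (left out, the last holds). Time passes only in rows, so rows that repeat a pose let the fingers close. It gives the time, the measured TCP pose, the force and the opening at its end, in the units of the state.
- get_state(): the state, without advancing time (a new reading comes with each control period).
- eyes.get_image(name): name is "side" or "top" or "wrist"; returns a dict with "pixels" (400x640x3 uint8, blue, green, red), "mtx" (3x3 intrinsics, pixels), "extrinsics" (4x4, takes a point from camera to world coordinates). Camera axes: x right, y down, z forward; pixel columns grow to the right and rows downward; lengths in m; the calibration is good to about 2 mm. A picture is of the moment at which its call begins. There is no depth.
- ticket.close_job(): hands the job in, once; it reports no verdict.
The state is a dict: "time": time; "joint_positions": joint angles; "qd": joint speeds; "joint_torque": joint torques, N m; "position": TCP position; "tool_rot": TCP orientation; "ft_force": force on the tool from outside, world axes, zero at the start; "torque": the same for the moment, N m; "grip_width": opening from 0.0 (shut) to 1.0 (fully open).
Only numpy, scipy, OpenCV 4.12 (cv2) and the standard library are available. Lean on these libraries where they do the work, as an engineer would, in place of code of your own. Each camera call takes 0.05 s, during which the arm holds its last target. There are 200 camera calls.

## Task

Clip the loose recipe-card holder onto the free part of the sloping rail, beside the holder that is already fitted there and the same way round: hook its lip under the upper edge of the rail first, with its foot still raised, then tilt it down until the foot clip snaps under the lower edge, and let go of it. Work gently by feel, never forcing it against the rail or its stand with more than 30 N (about 10 N at the foot snaps the clip), and do not disturb the other things on the worktop.

Things in the scene. Friction and masses are not known exactly. Their poses are not given: they have to be found in the camera images.
- holder_center (a point): Centre of the loose card holder, grey plastic, 0.15 kg; z up through its top, x towards its lip end, y across. From here in mm: grip block 40 (x) x 38 (y), z -17 to +16.5, card slot across its top; under it a base plate x -38 to +33, 44 wide, z -21.5 to -16.5; its bare end x -38 to -20 is the foot, to press on. Starts flat on the worktop, its lowest faces at z -34
- holder_hook (a point): Point on the loose holder 25 mm to the lip side of and 25 mm below its centre, same axes: where the middle of the rail's upper bead sits when fully hooked. The hook channel round it is open to -x: plate's underside 3.5 mm above, end wall 3.5 mm to +x, lip top 5 mm below; the lip is 4 mm thick and its tip is 3 mm to -x of this point
- holder_foot (a point): Point on the loose holder 25 mm away from the lip side of and 25 mm below its centre, same axes: where the middle of the rail's lower bead sits when snapped on. The sprung black clip hangs under the foot, 24 mm wide; its slick round nose, radius 3 mm, is centred 3.5 mm to -x of and 6 mm below this point
- holder_clip (a joint): Travel of the holder's sprung foot clip in m: 0 at rest, grows to 0.006 as the nose is pushed outwards, away from the lip. It needs about 0.003 to pass the lower bead (spring 3 N at rest plus 600 N/m), then springs back to 0 below it
- stand: Stand of the rail, fixed; origin under the centre of its wooden foot (110 x 250 x 12 mm); x level, square to the rail, away from the robot; y along the rail; z up. Rail: 3 mm aluminium strip, 240 mm in y, rising to +x at 25 deg from level; 7 mm round beads along its edges, centres 25 mm up and down the slope from its middle. Open underneath but for cheeks under its ends (y beyond +-110 mm)
- rail_nominal (a point): Point fixed on the stand, 75 mm above its origin, same axes: where the rail's middle is nominally. The rail's height was set by hand: its middle really lies within 6.5 mm above or below this point, at the same x and y, and stays there. How high is not told: look or feel for it
- holder_fitted (a joint): Where along the rail the already fitted holder sits, m: distance of its middle from the rail's middle in the stand's +y. It has the same shape as the loose one, is 44 mm wide along the rail (x up the slope, z out of the rail's face), and stays put
Things that resemble listed ones, but are neither listed nor needed, are in the scene too. Leave any pink or purple look-alike of the part that bears holder_center alone.

How it is judged:
On the way:
1. the lip is hooked under the rail's upper edge, in contact, while the foot is still raised (x of holder_hook in the frame of stand between 0.0195 and 0.026 m and z of holder_hook in the frame of stand between 0.0765 and 0.0945 m and angle between holder_center's own z axis and vertical below 0.3 rad and contact force between holder and stand above 0.2 N), for 0.1 s.
At the end, for the whole second after the job is handed in: the loose holder sits snapped on the rail: hook seated on the upper bead (level distance -2 to +3 mm), at the rail's height, lying in the rail's 25 deg slope within 2.6 deg and along the rail within 0.08 rad, centre between the rail's ends, foot clip sprung back (under 1.5 mm), at rest and released (x of holder_hook in the frame of stand between 0.0208 and 0.0258 m and z of holder_hook in the frame of stand between 0.077 and 0.094 m and y of holder_center in the frame of stand between -0.12 and 0.12 m and angle between holder_center's own z axis and vertical between 0.39 and 0.48 rad and angle between the y axis of holder_center and the y axis of stand, either way round below 0.08 rad and value of joint holder_clip below 0.0015 m and contact force between holder and stand above 0.2 N and linear speed of holder below 0.02 m/s); the robot touches nothing.
It fails at once if the holder is forced against the rail or stand with more than 30 N (contact force between holder and stand above 30 N).
It fails at once if another thing on the worktop is moved by more than 30 mm (distance of any of yellow_tub, lemon, teaspoon, tin, pepper_jar from where it was at the start of the episode above 0.03 m).
It also fails if it takes over 58 s, if anything falls off the work surface, if the arm or the gripper's body presses on something with over 40 N, if the wrist force passes 120 N, or if a joint passes its speed limit or range.

## Working session

There is one attempt and no reset: what is moved stays moved. The work goes in short steps, Python scripts to look and compute and a tool call to move; the robot and the scene stay as the last step left them, time stands still between calls to the robot, and variables do not carry over. Pictures are saved under pics/ and viewed, about 8 in all and at most 12, crops included, and the job is handed in when it is done.

Besides the shell and the picture viewer there is one more tool, called as name(argument=value, ...), one argument or row to a line, values as JSON. carry_out: Moves the arm, as the interface text tells. Its arguments: {"type":"object","properties":{"motion":{"type":"array","items":{"type":"array"}},"grip":{"type":"number"},"squeeze":{"type":"number"}},"required":["motion"]}

```bash
ls; mkdir -p pics; cat > h.py <<'E'
import numpy as np, cv2
from bench import get_state, eyes, ticket
def grab(n,fn=None):
    d=eyes.get_image(n)
    if fn: cv2.imwrite('pics/'+fn,d['pixels'])
    return d
def ray(d,px):
    p=cv2.undistortPoints(np.array([[px]],float),np.array(d['mtx']),None)[0,0]
    E=np.array(d['extrinsics']); v=E[:3,:3]@np.array([p[0],p[1],1.]); return E[:3,3],v
def plane(d,px,z):
    o,v=ray(d,px); return o+v*(z-o[2])/v[2]
def proj(d,P):
    E=np.linalg.inv(np.array(d['extrinsics'])); q=E[:3,:3]@np.array(P,float).T.reshape(3,-1)+E[:3,3:]
    q=np.array(d['mtx'])@q; return (q[:2]/q[2]).T
E
python3 - <<'E'
from h import *
a=grab('top','top0.png');b=grab('side','side0.png')
for d in(a,b): print(np.round(d['mtx'],1).tolist(),np.round(d['extrinsics'],3).tolist())
print(get_state())
E
```

```text
pics
[[408.2, 0.0, 325.2], [0.0, 408.2, 202.3], [0.0, 0.0, 1.0]] [[-0.104, -0.972, 0.211, 0.304], [-0.995, 0.102, -0.022, 0.071], [-0.0, -0.212, -0.977, 0.911], [0.0, 0.0, 0.0, 1.0]]
[[406.5, 0.0, 317.8], [0.0, 406.5, 205.4], [0.0, 0.0, 1.0]] [[0.969, -0.103, 0.224, 0.301], [-0.246, -0.454, 0.857, -0.649], [0.013, -0.885, -0.465, 0.474], [0.0, 0.0, 0.0, 1.0]]
{'time': 0.1, 'joint_positions': array([-1.09286885,  0.32180827, -0.07008191,  1.45155544,  0.02258679,
        1.37076425, -0.05686303]), 'qd': array([-1.90612041e-03, -2.46324149e-03,  6.79821831e-05, -3.48648913e-03,
        1.51608264e-04, -1.40881930e-04, -8.79023036e-04]), 'joint_torque': array([ 3.16111773e-04, -4.92575490e+01, -4.05673133e-01, -3.13402247e+01,
       -6.41809311e-02,  3.93884350e-02,  6.14001897e-05]), 'position': array([0.29061596, 0.58087043, 0.22153103]), 'tool_rot': array([ 2.67165902e+00,  1.65095403e+00, -2.26858613e-03]), 'ft_force': array([-0.28005174, -0.58775534, -0.48825638]), 'torque': array([0.03133664, 0.02089064, 0.01781294]), 'grip_width': 0.9975145589034192}
```

View pics/top0.png

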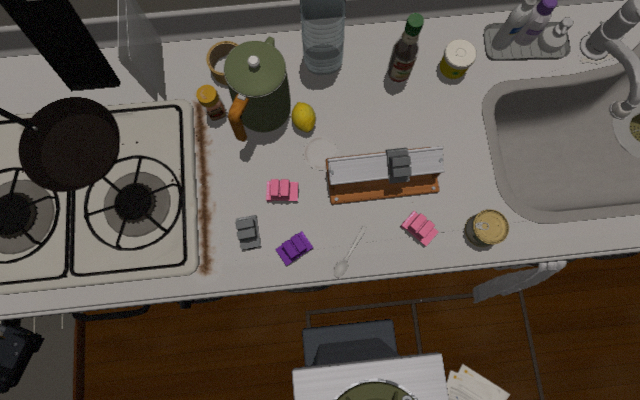

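View pics/side0.png

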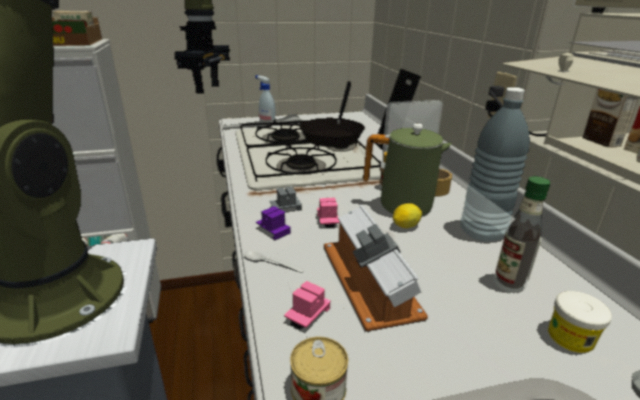

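Grey loose holder is at top-view (248,232). Look-alikes are pink (282,190), pink (420,228) and purple (294,248), plus the fitted grey holder at (400,165) on the rail. I choose the grey one at (248,232). Next come rough positions and the close crop.

```bash
python3 - <<'E'
from h import *
a=grab('top');b=grab('side')
print('holder',plane(a,(248,228),.03))
for n,z in (('rail ends',.09),):
  for p in ((328,158),(443,148)): print(n,plane(a,p,z))
hsv=cv2.cvtColor(a['pixels'],cv2.COLOR_BGR2HSV)
m=cv2.inRange(hsv,(5,120,60),(20,255,255));m[:140]=0;m[215:]=0;m[:,:310]=0;m[:,450:]=0
ys,xs=np.where(m);
c=max(cv2.findContours(m,0,1)[0],key=cv2.contourArea);print(cv2.contourArea(c),cv2.approxPolyDP(c,3,True)[:,0].tolist())
for p in cv2.approxPolyDP(c,3,True)[:,0]: print(p,plane(a,p,.012).round(4))
A=cv2.resize(a['pixels'][140:270,220:460],None,fx=3.3,fy=3.3,interpolation=2)
B=cv2.resize(b['pixels'][180:340,240:440],None,fx=3,fy=3,interpolation=2);cv2.imwrite('pics/cropB.png',B)
cv2.imwrite('pics/cropA.png',A)
E
```

```text
holder [0.45485847 0.22483133 0.03      ]
rail ends [0.57579256 0.03716153 0.09      ]
rail ends [ 0.57253571 -0.20748918  0.09      ]
1675.0 [[438, 187], [436, 177], [431, 181], [430, 174], [411, 176], [410, 183], [389, 184], [386, 179], [360, 185], [351, 183], [336, 185], [330, 200], [338, 203], [435, 192]]
[438 187] [ 0.507  -0.2073  0.012 ]
[436 177] [ 0.5307 -0.2066  0.012 ]
[431 181] [ 0.5226 -0.1937  0.012 ]
[430 174] [ 0.5392 -0.1941  0.012 ]
[411 176] [ 0.539  -0.1502  0.012 ]
[410 183] [ 0.5229 -0.1454  0.012 ]
[389 184] [ 0.5255 -0.0976  0.012 ]
[386 179] [ 0.5379 -0.0924  0.012 ]
[360 185] [ 0.5301 -0.0317  0.012 ]
[351 183] [ 0.5369 -0.0119  0.012 ]
[336 185] [0.5357 0.0226 0.012 ]
[330 200] [0.5024 0.0399 0.012 ]
[338 203] [0.4936 0.0227 0.012 ]
[435 192] [ 0.4961 -0.1986  0.012 ]
```

View pics/cropA.png

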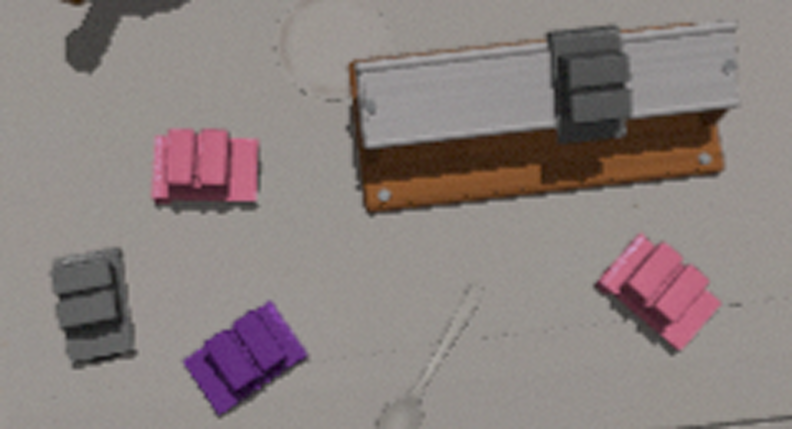

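Crop confirms it: the grey loose holder (crop ~90,305) has its bare foot towards the robot, as on the fitted one (crop ~590,85). The rail's free part is on the left (+y) side. I'll move above the holder for a close look.

carry_out(
  motion=[
    [[0.02,-0.04,0],0.14],
    [[0.035,-0.08,0.0],0.28],
    [[0.05,-0.12,0],0.42],
    [[0.07,-0.16,0],0.54],
    [[0.09,-0.2,0],0.54],
    [[0.105,-0.24,0],0.54],
    [[0.12,-0.28,0],0.54],
    [[0.14,-0.32,0],0.54],
    [[0.155,-0.355,0],0.54],
    [[0.155,-0.355,0],0.54],
    [[0.155,-0.355,0],0.54],
  ],
)

```text
time: 1.3
position: [0.446, 0.2257, 0.2226]
tool_rot: [-2.138, -2.301, -0.001]
ft_force: [-0.2, 1.5, -0.1]
grip_width: 1.002
```

```bash
python3 - <<'E'
from h import *
s=get_state();print(s['time'],s['position'],s['tool_rot'],s['ft_force'])
w=grab('wrist','w1.png');print(np.round(w['extrinsics'],3).tolist(),np.round(w['mtx'],0).tolist())
E
```

```text
1.3 [0.44599942 0.2257276  0.222639  ] [-2.13755011e+00 -2.30142645e+00 -7.41099002e-04] [-0.15514597  1.47807311 -0.07672168]
[[-0.073, 0.956, 0.283, 0.368], [0.997, 0.07, 0.022, 0.219], [0.002, 0.284, -0.959, 0.385], [0.0, 0.0, 0.0, 1.0]] [[332.0, 0.0, 325.0], [0.0, 332.0, 200.0], [0.0, 0.0, 1.0]]
```

View pics/w1.png

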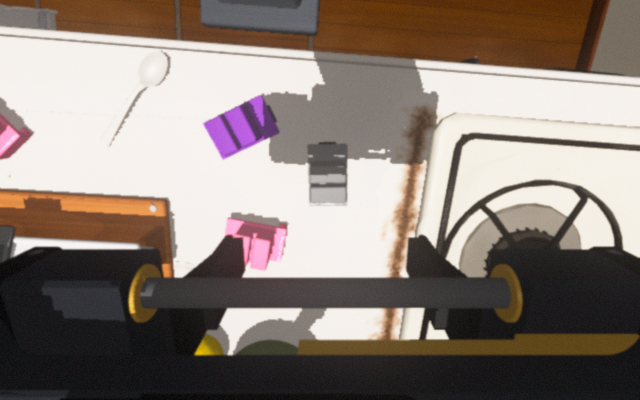

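```bash
python3 - <<'E'
from h import *
w=grab('wrist')
c=w['pixels'][130:220,285:370];cv2.imwrite('pics/w1c.png',cv2.resize(c,None,fx=6,fy=6,interpolation=cv2.INTER_NEAREST))
E
```

```text
(no output)
```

View pics/w1c.png

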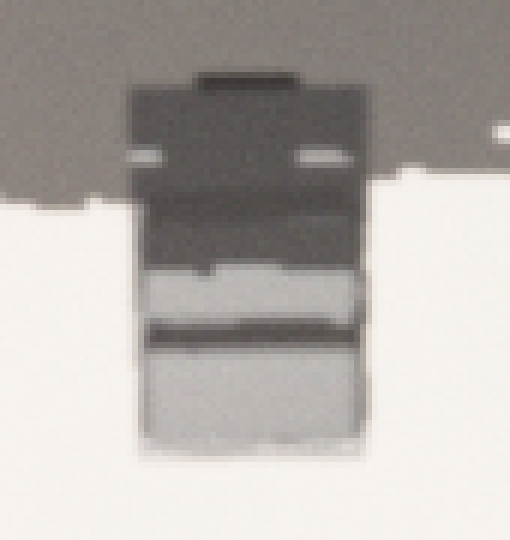

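```bash
python3 - <<'E'
from h import *
w=grab('wrist');t=grab('top')
P=lambda u,v,z:plane(w,(285+u/6-.5,130+v/6-.5),z)
l,r=P(128,90,.0175),P(366,88,.0175);print('foot edge',l,r,np.linalg.norm(r-l),np.degrees(np.arctan2(-(r-l)[0],(r-l)[1])))
bl,br=P(143,440,.0505),P(360,440,.0505);print('block front',bl,br,np.linalg.norm(br-bl))
bl2,br2=P(143,205,.0505),P(360,205,.0505);print('block back?',bl2,br2)
yaw=np.arctan2(-(r-l)[0],(r-l)[1]);ex=np.array([np.cos(yaw),np.sin(yaw)])
print('c from foot',((l+r)/2)[:2]+.038*ex,'c from front',((bl+br)/2)[:2]-.02*ex)
# top check: foot edge in top crop (75,365)-(135,355)
for p in((75,365),(135,355)): print('top',plane(t,(220+p[0]/3.3,140+p[1]/3.3),.0175))
s=get_state();print(s['position'],s['tool_rot'],cv2.Rodrigues(s['tool_rot'])[0][:,0])
E
```

```text
foot edge [0.41402988 0.20371575 0.0175    ] [0.41029804 0.24712398 0.0175    ] 0.043568349863569215 4.9136757103587945
block front [0.47048565 0.21159485 0.0505    ] [0.46755467 0.24952617 0.0505    ] 0.03804438508331795
block back? [0.42893576 0.20896585 0.0505    ] [0.42609673 0.24561283 0.0505    ]
c from foot [0.4500243  0.22867474] c from front [0.44909367 0.22884741]
top [0.40842877 0.24164939 0.0175    ]
top [0.41090238 0.20169628 0.0175    ]
[0.44506858 0.22785059 0.22245843] [-2.13169539e+00 -2.30726584e+00  8.21474881e-05] [-7.89807100e-02  9.96876125e-01  1.98728372e-04]
```

carry_out(
  motion=[
    [[0.0045,0.001,-0.03],0.0],
    [[0.0045,0.001,-0.075],0],
    [[0.0045,0.001,-0.12],0],
    [[0.0045,0.001,-0.16],0],
    [[0.0045,0.001,-0.185],0],
    [[0.0045,0.001,-0.201],0],
    [[0.0045,0.001,-0.201],0],
    [[0.0045,0.001,-0.201],0],
  ],
  grip=-0.5,
  squeeze=25,
)

```text
time: 2.3
position: [0.4501, 0.2282, 0.0218]
tool_rot: [-2.133, -2.306, 0.0]
ft_force: [0.4, 0.3, -0.0]
grip_width: 0.751
```

carry_out(
  motion=[
    [[0,0,0],0],
    [[0,0,0],0],
    [[0,0,0],0],
    [[0,0,0],0],
    [[0,0,0],0],
    [[0,0,0],0],
  ],
  grip=1,
)

```text
time: 2.9
position: [0.4506, 0.2277, 0.0221]
tool_rot: [-2.135, -2.304, -0.002]
ft_force: [-0.5, 0.4, 3.5]
grip_width: 0.438
```

carry_out(
  motion=[
    [[0,0,0.02],0],
    [[0,0,0.06],0],
    [[0,0,0.1],0],
    [[0,0,0.14],0],
    [[0,0,0.14],0],
    [[0,0,0.14],0],
  ],
)

```text
time: 3.5
position: [0.4504, 0.2273, 0.1619]
tool_rot: [2.135, 2.304, 0.002]
ft_force: [0.2, 0.8, -3.6]
grip_width: 0.433
```

```bash
python3 - <<'E'
from h import *
s=get_state();print(s['time'],s['position'],s['ft_force'],s['torque'],s['grip_width'])
a=grab('top');b=grab('side');w=grab('wrist')
A=cv2.resize(a['pixels'][145:210,320:450],None,fx=6,fy=6,interpolation=2)
B=cv2.resize(b['pixels'][195:335,315:435],None,fx=4.2,fy=4.2,interpolation=2)
cv2.imwrite('pics/s1.png',A);cv2.imwrite('pics/s2.png',B);cv2.imwrite('pics/s3.png',w['pixels'])
hsv=cv2.cvtColor(a['pixels'],cv2.COLOR_BGR2HSV)
m=cv2.inRange(hsv,(5,100,50),(22,255,255))
pts=[]
for u in range(340,432):
    c=m[170:212,u]; i=np.where(c)[0]
    if len(i): pts.append((u,170+i.max()+.5))
pts=np.array(pts);k=np.polyfit(pts[:,0],pts[:,1],1);print('front edge fit',k,np.std(pts[:,1]-np.polyval(k,pts[:,0])))
p,q=plane(a,(340,np.polyval(k,340)),.012),plane(a,(432,np.polyval(k,432)),.012);print(p,q,np.degrees(np.arctan2(-(p-q)[0],(p-q)[1])))
E
```

```text
3.5 [0.45042454 0.22733009 0.16186677] [ 0.15302143  0.7699878  -3.64223744] [ 0.02376337  0.07345707 -0.02401492] 0.432615979782367
front edge fit [-1.15161136e-01  2.42177227e+02] 0.2979671019571234
[0.49312575 0.01823869 0.012     ] [ 0.49586044 -0.19172857  0.012     ] 0.7461977865085013
```

View pics/s1.png

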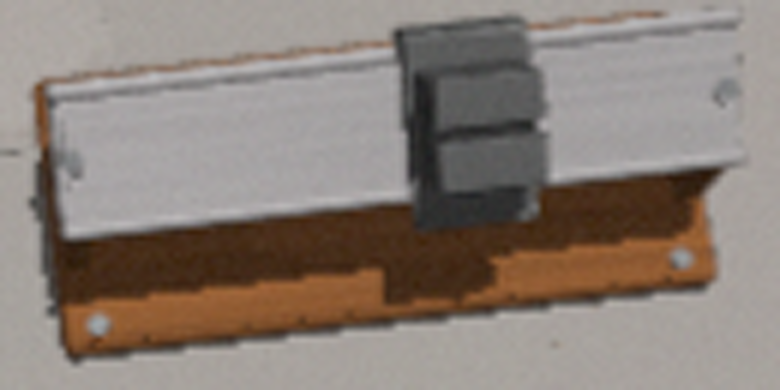

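View pics/s2.png

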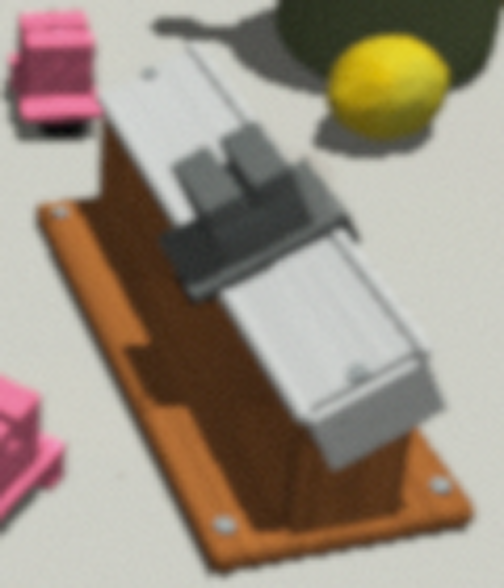

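```bash
python3 - <<'E'
from h import *
a=grab('top');b=grab('side')
def tri(p,q):
    o1,v1=ray(a,p);o2,v2=ray(b,q);M=np.c_[v1,-v2];t=np.linalg.lstsq(M,o2-o1,rcond=None)[0]
    A,B=o1+t[0]*v1,o2+t[1]*v2;return ((A+B)/2).round(4),np.linalg.norm(A-B).round(4)
T=lambda u,v:(320+u/6-.5,145+v/6-.5)
S=lambda u,v:(315+u/4.2-.5,195+v/4.2-.5)
print('screw L',tri(T(68,163),S(150,73)));print('screw R',tri(T(727,93),S(360,372)))
print('foot screws FL',tri(T(98,325),S(62,212)),'FR',tri(T(682,259),S(225,524)))
print('corner FL',plane(a,T(73,350),.012),'FR',plane(a,T(713,280),.012))
print('side corners FL',plane(b,S(40,208),.012),'FR',plane(b,S(215,563),.012),'BR',plane(b,S(470,515),.012))
print('fitted block top near right/left y', plane(a,T(437,165),.11),plane(a,T(545,155),.11))
E
```

```text
screw L (array([0.548 , 0.034 , 0.0808]), np.float64(0.0001))
screw R (array([ 0.5499, -0.2012,  0.0815]), np.float64(0.0013))
foot screws FL (array([0.5038, 0.0265, 0.0125]), np.float64(0.0003)) FR (array([ 0.5059, -0.1957,  0.0131]), np.float64(0.0008))
corner FL [0.49550989 0.03685889 0.012     ] FR [ 0.49727537 -0.2064703   0.012     ]
side corners FL [0.49422796 0.03306825 0.012     ] FR [ 0.49525938 -0.21285141  0.012     ] BR [ 0.59950531 -0.21200008  0.012     ]
fitted block top near right/left y [ 0.5257537  -0.08939765  0.11      ] [ 0.52543988 -0.12644277  0.11      ]
```

Rail middle triangulates to about (0.549, -0.085, 0.080) with yaw about 0.6°. The fitted holder is at about stand y -0.023, so I'll aim the loose one at stand y +0.068. First I'll go above the spot, shifted 15 mm to +x.

carry_out(
  motion=[
    [[0.013,-0.03,0.01],-0.02],
    [[0.028,-0.062,0.01],-0.066],
    [[0.044,-0.097,0.01],-0.066],
    [[0.06,-0.132,0.01],-0.066],
    [[0.076,-0.167,0.01],-0.066],
    [[0.092,-0.2,0.01],-0.066],
    [[0.104,-0.228,0.005],-0.066],
    [[0.1115,-0.245,-0.005],-0.066],
    [[0.1115,-0.245,-0.02],-0.066],
    [[0.1115,-0.245,-0.037],-0.066],
    [[0.1115,-0.245,-0.037],-0.066],
    [[0.1115,-0.245,-0.037],-0.066],
  ],
)

```text
time: 4.95
position: [0.561, -0.0166, 0.1237]
tool_rot: [-2.207, -2.233, 0.002]
ft_force: [0.0, 0.2, -2.0]
grip_width: 0.437
```

```bash
python3 - <<'E'
from h import *
s=get_state();print(s['time'],s['position'],s['tool_rot'],s['ft_force'],s['torque'],s['grip_width'])
a=grab('top');b=grab('side')
A=cv2.resize(a['pixels'][130:215,310:450],None,fx=3,fy=3,interpolation=2)
B=cv2.resize(b['pixels'][140:310,290:450],None,fx=3.5,fy=3.5,interpolation=2)
C=np.zeros((600,800,3),np.uint8);C[:595,:560]=B[:595,:560];C[:255,560:]=A[:255,:240];cv2.imwrite('pics/h1.png',B)
E
```

```text
4.95 [ 0.56097969 -0.01659944  0.12372685] [-2.20742306e+00 -2.23306788e+00  2.13274093e-03] [ 0.03268081  0.1860785  -1.96317645] [ 0.02278209 -0.03890151 -0.00981138] 0.4371610048888191
```

View pics/h1.png

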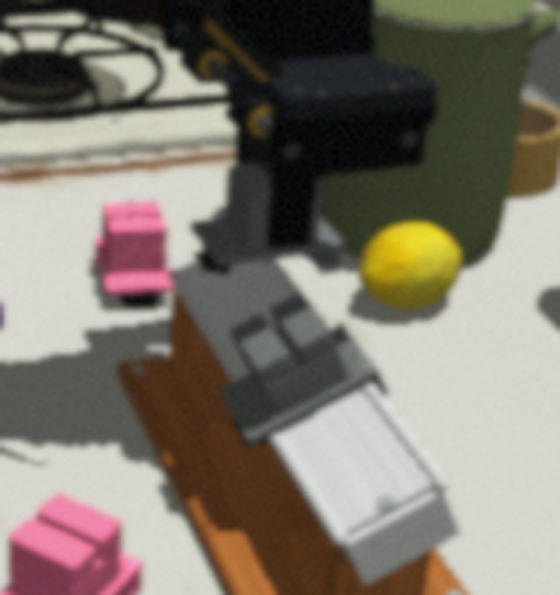

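carry_out(
  motion=[
    [[0,0,-0.007],0],
    [[0,0,-0.014],0],
    [[0,0,-0.014],0],
    [[0,0,-0.014],0],
  ],
)

```text
time: 5.45
position: [0.5616, -0.0177, 0.1103]
tool_rot: [-2.21, -2.232, 0.001]
ft_force: [0.4, -0.1, -1.4]
grip_width: 0.434
```

carry_out(
  motion=[
    [[0,0,-0.001],0],
    [[0,0,-0.002],0],
    [[0,0,-0.002],0],
  ],
)

```text
time: 5.75
position: [0.5618, -0.0177, 0.1086]
tool_rot: [-2.21, -2.233, -0.0]
ft_force: [-0.6, 0.5, -1.4]
grip_width: 0.436
```

carry_out(
  motion=[
    [[0,0,-0.001],0],
    [[0,0,-0.002],0],
    [[0,0,-0.002],0],
  ],
)

```text
time: 6.05
position: [0.5617, -0.0176, 0.1064]
tool_rot: [-2.21, -2.233, 0.0]
ft_force: [0.1, 0.5, -1.6]
grip_width: 0.437
```

carry_out(
  motion=[
    [[0,0,-0.001],0],
    [[0,0,-0.001],0],
    [[0,0,-0.001],0],
  ],
)

```text
time: 6.35
position: [0.5618, -0.0176, 0.1056]
tool_rot: [-2.21, -2.233, -0.0]
ft_force: [-0.2, 0.9, -2.2]
grip_width: 0.432
```

carry_out(
  motion=[
    [[0,0,-0.001],0],
    [[0,0,-0.001],0],
    [[0,0,-0.001],0],
  ],
)

```text
time: 6.65
position: [0.5618, -0.0177, 0.1046]
tool_rot: [-2.21, -2.233, -0.0]
ft_force: [-0.1, 0.1, -1.8]
grip_width: 0.433
```

carry_out(
  motion=[
    [[0,0,-0.0007],0],
    [[0,0,-0.0007],0],
    [[0,0,-0.0007],0],
  ],
)

```text
time: 6.95
position: [0.5618, -0.0176, 0.1039]
tool_rot: [-2.21, -2.233, -0.0]
ft_force: [0.1, -0.5, -2.3]
grip_width: 0.435
```

carry_out(
  motion=[
    [[0,0,-0.0007],0],
    [[0,0,-0.0007],0],
    [[0,0,-0.0007],0],
  ],
)

```text
time: 7.25
position: [0.5619, -0.0177, 0.1033]
tool_rot: [2.21, 2.233, 0.0]
ft_force: [0.0, 0.4, -2.2]
grip_width: 0.434
```

carry_out(
  motion=[
    [[0,0,-0.0007],0],
    [[0,0,-0.0007],0],
    [[0,0,-0.0007],0],
  ],
)

```text
time: 7.55
position: [0.5619, -0.0177, 0.1031]
tool_rot: [2.21, 2.233, 0.001]
ft_force: [-2.6, 0.2, 5.1]
grip_width: 0.437
```

carry_out(
  motion=[
    [[0,0,-0.0007],0],
    [[0,0,-0.0007],0],
    [[0,0,-0.0007],0],
  ],
)

```text
time: 7.85
position: [0.5619, -0.0177, 0.103]
tool_rot: [-2.21, -2.233, -0.001]
ft_force: [-4.3, 0.6, 8.9]
grip_width: 0.433
```

Contact with the bead at TCP z ≈ 0.1032, so the rail is about 4.5 mm above nominal, agreeing with the camera. I'll back off to 0.5 mm clearance and slide to -x.

carry_out(
  motion=[
    [[0,0,0.0018],0],
    [[0,0,0.0018],0],
    [[0,0,0.0018],0],
  ],
)

```text
time: 8.15
position: [0.5618, -0.0176, 0.1032]
tool_rot: [2.21, 2.233, 0.0]
ft_force: [-0.4, 0.0, -0.5]
grip_width: 0.433
```

carry_out(
  motion=[
    [[-0.002,0,0],0],
    [[-0.004,0,0],0],
    [[-0.006,0,0],0],
    [[-0.006,0,0],0],
  ],
)

```text
time: 8.55
position: [0.5552, -0.0177, 0.1033]
tool_rot: [-2.21, -2.232, 0.001]
ft_force: [-0.5, 0.2, -1.8]
grip_width: 0.433
```

carry_out(
  motion=[
    [[-0.001,0,0],0],
    [[-0.002,0,0],0],
    [[-0.003,0,0],0],
    [[-0.003,0,0],0],
  ],
)

```text
time: 8.95
position: [0.5527, -0.0177, 0.1036]
tool_rot: [-2.21, -2.233, -0.0]
ft_force: [0.6, -0.6, -1.4]
grip_width: 0.439
```

carry_out(
  motion=[
    [[-0.001,0,0],0],
    [[-0.002,0,0],0],
    [[-0.002,0,0],0],
  ],
)

```text
time: 9.25
position: [0.5506, -0.0177, 0.1036]
tool_rot: [-2.21, -2.233, -0.0]
ft_force: [0.2, 0.9, -1.9]
grip_width: 0.438
```

carry_out(
  motion=[
    [[-0.001,0,0],0],
    [[-0.0015,0,0],0],
    [[-0.0015,0,0],0],
  ],
)

```text
time: 9.55
position: [0.5492, -0.0177, 0.1036]
tool_rot: [-2.21, -2.233, -0.0]
ft_force: [0.3, 0.1, -1.9]
grip_width: 0.435
```

carry_out(
  motion=[
    [[-0.001,0,0],0],
    [[-0.001,0,0],0],
    [[-0.001,0,0],0],
  ],
)

```text
time: 9.85
position: [0.5483, -0.0177, 0.1036]
tool_rot: [2.21, 2.233, 0.0]
ft_force: [0.6, 0.2, -1.6]
grip_width: 0.436
```

carry_out(
  motion=[
    [[-0.001,0,0],0],
    [[-0.001,0,0],0],
    [[-0.001,0,0],0],
  ],
)

```text
time: 10.15
position: [0.5473, -0.0176, 0.1036]
tool_rot: [-2.21, -2.233, -0.0]
ft_force: [-0.1, -0.5, -0.9]
grip_width: 0.434
```

carry_out(
  motion=[
    [[-0.0007,0,0],0],
    [[-0.0007,0,0],0],
    [[-0.0007,0,0],0],
  ],
)

```text
time: 10.45
position: [0.5466, -0.0176, 0.1036]
tool_rot: [-2.21, -2.233, -0.0]
ft_force: [-0.2, 0.5, -1.3]
grip_width: 0.432
```

carry_out(
  motion=[
    [[-0.0007,0,0],0],
    [[-0.0007,0,0],0],
    [[-0.0007,0,0],0],
  ],
)

```text
time: 10.75
position: [0.5463, -0.0176, 0.1037]
tool_rot: [2.21, 2.232, 0.001]
ft_force: [1.6, -0.8, -2.7]
grip_width: 0.434
```

carry_out(
  motion=[
    [[-0.0005,0,0],0],
    [[-0.0005,0,0],0],
    [[-0.0005,0,0],0],
  ],
)

```text
time: 11.05
position: [0.5462, -0.0176, 0.1038]
tool_rot: [2.209, 2.232, 0.002]
ft_force: [4.0, -0.4, -4.5]
grip_width: 0.439
```

carry_out(
  motion=[
    [[0,0,0.0008],0],
    [[0,0,0.0016],0],
    [[0,0,0.0016],0],
  ],
)

```text
time: 11.35
position: [0.5461, -0.0176, 0.1048]
tool_rot: [2.209, 2.232, 0.002]
ft_force: [6.4, 1.3, -8.7]
grip_width: 0.434
```

Raising met the lip under the bead (Fz −8.7), so the hook is in. Next I lower again, soften the grip, and follow the pivot arc so the foot comes down gently instead of dropping.

carry_out(
  motion=[
    [[0.0003,0,-0.0018],0],
    [[0.0003,0,-0.0018],0],
    [[0.0003,0,-0.0018],0],
  ],
  squeeze=5,
)

```text
time: 11.65
position: [0.5453, -0.0177, 0.1033]
tool_rot: [-2.21, -2.232, 0.001]
ft_force: [1.8, -0.2, -2.6]
grip_width: 0.435
```

carry_out(
  motion=[
    [[-0.0006,0,-0.0007],0],
    [[-0.0012,0,-0.0013],0],
    [[-0.0018,0,-0.002],0],
    [[-0.0025,0,-0.0027],0],
    [[-0.0025,0,-0.0027],0],
  ],
)

```text
time: 12.15
position: [0.5431, -0.0177, 0.1006]
tool_rot: [-2.21, -2.233, -0.0]
ft_force: [0.8, -0.6, -1.1]
grip_width: 0.435
```

```bash
python3 - <<'E'
from h import *
s=get_state();print(s['time'],s['position'],s['ft_force'],s['torque'])
E
```

```text
12.15 [ 0.54307792 -0.01769524  0.10063169] [ 0.81260328 -0.56541529 -1.13641709] [ 0.0262227  -0.3732314   0.01460138]
```

carry_out(
  motion=[
    [[-0.0006,0,-0.0008],0],
    [[-0.0012,0,-0.0016],0],
    [[-0.0018,0,-0.0025],0],
    [[-0.0018,0,-0.0025],0],
  ],
)

```text
time: 12.55
position: [0.5413, -0.0177, 0.098]
tool_rot: [-2.21, -2.233, 0.0]
ft_force: [1.9, -0.6, -0.9]
grip_width: 0.437
```

carry_out(
  motion=[
    [[0,0,0],0],
    [[0,0,0],0],
    [[0,0,0],0],
    [[0,0,0],0],
  ],
  grip=-0.4,
)

```text
time: 12.95
position: [0.5412, -0.0176, 0.0981]
tool_rot: [-2.21, -2.232, 0.0]
ft_force: [-0.7, 0.1, 0.3]
grip_width: 0.671
```

carry_out(
  motion=[
    [[0,0,0.02],0],
    [[0,0,0.05],0],
    [[-0.02,0,0.08],0],
    [[-0.05,0,0.08],0],
    [[-0.05,0,0.08],0],
    [[-0.05,0,0.08],0],
  ],
)

```text
time: 13.55
position: [0.4914, -0.0175, 0.1784]
tool_rot: [2.21, 2.233, 0.002]
ft_force: [1.2, -0.5, -0.3]
grip_width: 0.7
```

```bash
python3 - <<'E'
from h import *
s=get_state();print(s['time'],s['position'],s['ft_force'],s['torque'],s['grip_width'])
b=grab('side');w=grab('wrist')
B=cv2.resize(b['pixels'][170:320,300:440],None,fx=4,fy=4,interpolation=2)
W=w['pixels'][:300,180:]
cv2.imwrite('pics/r1.png',np.hstack([B[:600,:400],cv2.copyMakeBorder(cv2.resize(W,(400,261)),0,339,0,0,0)]))
E
```

```text
13.55 [ 0.49137927 -0.01751991  0.17839772] [ 1.17758953 -0.51681439 -0.34233246] [-0.0223153   0.02143466 -0.0135776 ] 0.6995798190789472
```

View pics/r1.png

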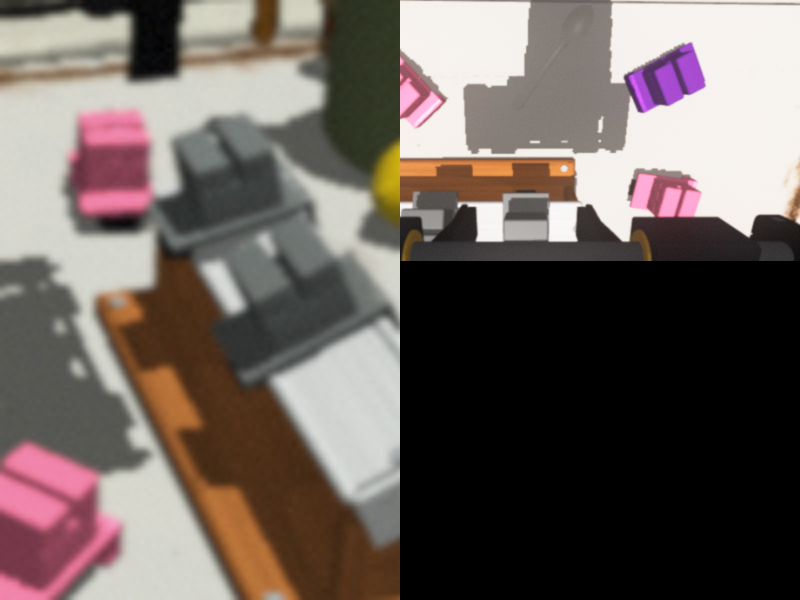

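The loose holder sits hooked with its foot resting on the clip, side-view crop (~235,190). I shut the fingers and press down near the foot end, following the tilt.

carry_out(
  motion=[
    [[0,0,0],0],
    [[0.01,0.0,0],0],
    [[0.023,0,0],0],
    [[0.023,0,-0.015],0],
    [[0.023,0,-0.035],0],
    [[0.023,0,-0.05],0],
    [[0.023,0,-0.05],0],
    [[0.023,0,-0.05],0],
  ],
  grip=1,
)

```text
time: 14.45
position: [0.5152, -0.0178, 0.1282]
tool_rot: [2.21, 2.233, -0.001]
ft_force: [0.3, -0.3, 0.3]
grip_width: 0.06
```

carry_out(
  motion=[
    [[0,0,-0.001],0],
    [[0,0,-0.002],0],
    [[0,0,-0.003],0],
    [[0,0,-0.004],0],
    [[0,0,-0.004],0],
  ],
)

```text
time: 14.95
position: [0.5144, -0.0176, 0.1242]
tool_rot: [-2.21, -2.233, -0.0]
ft_force: [-0.9, 0.2, 0.4]
grip_width: 0.002
```

carry_out(
  motion=[
    [[0,0,-0.001],0],
    [[0,0,-0.0015],0],
    [[0,0,-0.0015],0],
  ],
)

```text
time: 15.25
position: [0.5143, -0.0177, 0.1226]
tool_rot: [-2.21, -2.233, 0.0]
ft_force: [-0.3, 0.2, -0.1]
grip_width: 0.009
```

carry_out(
  motion=[
    [[0,0,-0.001],0],
    [[-0.0005,0,-0.0015],0],
    [[-0.0005,0,-0.0015],0],
  ],
)

```text
time: 15.55
position: [0.5144, -0.0177, 0.1217]
tool_rot: [2.21, 2.232, 0.002]
ft_force: [-0.3, 1.1, 3.9]
grip_width: 0.004
```

carry_out(
  motion=[
    [[-0.0005,0,-0.001],0],
    [[-0.0005,0,-0.001],0],
    [[-0.0005,0,-0.001],0],
  ],
)

```text
time: 15.85
position: [0.5138, -0.0176, 0.1208]
tool_rot: [2.21, 2.232, 0.002]
ft_force: [-0.7, 0.4, 4.9]
grip_width: 0.009
```

carry_out(
  motion=[
    [[-0.0005,0,-0.001],0],
    [[-0.0005,0,-0.001],0],
    [[-0.0005,0,-0.001],0],
  ],
)

```text
time: 16.15
position: [0.5129, -0.0176, 0.1192]
tool_rot: [-2.21, -2.233, -0.0]
ft_force: [-0.3, 0.3, 4.6]
grip_width: 0.007
```

Contact came at the predicted height; the force is a steady ~5 N as the clip yields. I'll continue.

carry_out(
  motion=[
    [[-0.0006,0,-0.001],0],
    [[-0.0006,0,-0.001],0],
    [[-0.0006,0,-0.001],0],
  ],
)

```text
time: 16.45
position: [0.5119, -0.0177, 0.1178]
tool_rot: [-2.21, -2.232, 0.001]
ft_force: [-0.7, 0.4, 1.3]
grip_width: 0.005
```

carry_out(
  motion=[
    [[-0.0006,0,-0.001],0],
    [[-0.0006,0,-0.001],0],
    [[-0.0006,0,-0.001],0],
  ],
)

```text
time: 16.75
position: [0.5114, -0.0177, 0.1168]
tool_rot: [-2.21, -2.232, 0.001]
ft_force: [-0.9, -1.1, 0.4]
grip_width: 0.007
```

carry_out(
  motion=[
    [[-0.0006,0,-0.001],0],
    [[-0.0006,0,-0.001],0],
    [[-0.0006,0,-0.001],0],
  ],
)

```text
time: 17.05
position: [0.5111, -0.0176, 0.1161]
tool_rot: [2.21, 2.233, 0.0]
ft_force: [0.4, 0.3, 0.3]
grip_width: 0.005
```

carry_out(
  motion=[
    [[-0.0006,0,-0.001],0],
    [[-0.0012,0,-0.002],0],
    [[-0.0012,0,-0.002],0],
  ],
)

```text
time: 17.35
position: [0.5097, -0.0177, 0.114]
tool_rot: [-2.21, -2.233, 0.0]
ft_force: [0.1, -0.0, 1.4]
grip_width: 0.008
```

carry_out(
  motion=[
    [[-0.0003,0,-0.0008],0],
    [[-0.0003,0,-0.0008],0],
    [[-0.0003,0,-0.0008],0],
  ],
)

```text
time: 17.65
position: [0.5096, -0.0177, 0.1134]
tool_rot: [-2.21, -2.233, -0.0]
ft_force: [-0.2, 0.5, -0.4]
grip_width: 0.009
```

carry_out(
  motion=[
    [[-0.0003,0,-0.0008],0],
    [[-0.0003,0,-0.0008],0],
    [[-0.0003,0,-0.0008],0],
  ],
)

```text
time: 17.95
position: [0.5093, -0.0177, 0.1126]
tool_rot: [-2.21, -2.233, -0.0]
ft_force: [0.1, 0.0, 0.3]
grip_width: 0.004
```

carry_out(
  motion=[
    [[0,0,-0.0008],0],
    [[0,0,-0.0008],0],
    [[0,0,-0.0008],0],
  ],
)

```text
time: 18.25
position: [0.5094, -0.0177, 0.1119]
tool_rot: [2.21, 2.233, 0.001]
ft_force: [-0.6, -1.1, 0.4]
grip_width: 0.009
```

carry_out(
  motion=[
    [[0,0,-0.0008],0],
    [[0,0,-0.0008],0],
    [[0,0,-0.0008],0],
  ],
)

```text
time: 18.55
position: [0.5096, -0.0176, 0.1115]
tool_rot: [2.21, 2.233, 0.001]
ft_force: [-1.1, -0.1, 5.9]
grip_width: 0.0
```

carry_out(
  motion=[
    [[0,0,-0.0008],0],
    [[0,0,-0.0008],0],
    [[0,0,-0.0008],0],
  ],
)

```text
time: 18.85
position: [0.5098, -0.0177, 0.1113]
tool_rot: [2.21, 2.232, 0.002]
ft_force: [-2.4, 0.1, 9.8]
grip_width: 0.005
```

Firm contact at 0.1116, as predicted for the seated pose (0.1117). I'll retreat and check.

carry_out(
  motion=[
    [[0,0,0.01],0],
    [[0,0,0.04],0],
    [[-0.03,0,0.08],0],
    [[-0.06,0.03,0.1],0],
    [[-0.06,0.07,0.12],0],
    [[-0.06,0.11,0.12],0],
    [[-0.06,0.11,0.12],0],
    [[-0.06,0.11,0.12],0],
  ],
)

```text
time: 19.65
position: [0.4489, 0.0928, 0.23]
tool_rot: [2.207, 2.235, -0.001]
ft_force: [-0.0, -1.1, -0.4]
grip_width: 0.007
```

```bash
python3 - <<'E'
from h import *
b=grab('side');a=grab('top')
B=cv2.resize(b['pixels'][170:320,310:430],None,fx=4,fy=4,interpolation=2)
A=cv2.resize(a['pixels'][125:215,320:450],None,fx=2.45,fy=2.45,interpolation=2)
A=cv2.copyMakeBorder(A,0,600-A.shape[0],0,0,0);cv2.imwrite('pics/f1.png',np.hstack([B,A]))
E
```

```text
(no output)
```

View pics/f1.png

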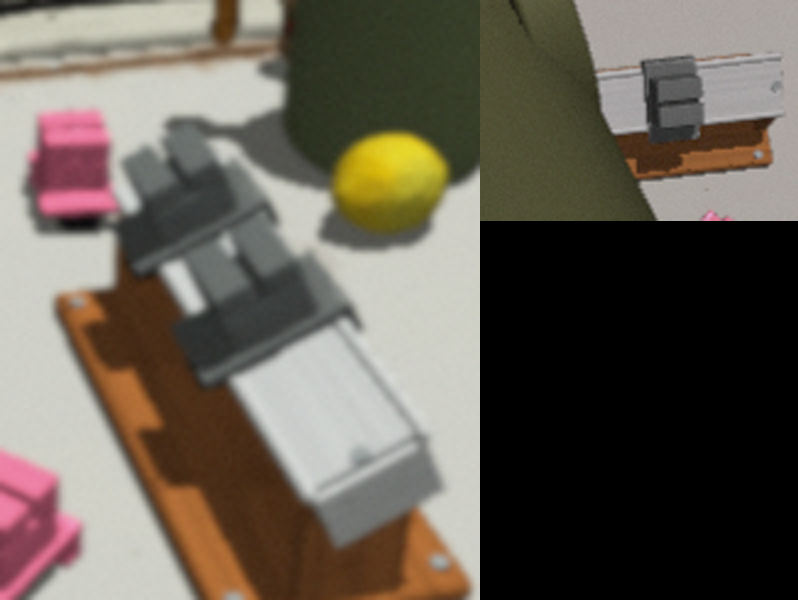

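The loose holder (crop ~195,200) lies flat on the rail at the same slope as the fitted one (~265,305). I hand in.

```bash
python3 -c "
from h import *
s=get_state();print(s['time'],s['ft_force'].round(1),abs(s['qd']).max())
print(ticket.close_job())"
```

```text
19.75 [-0.2 -0.2  0.8] 0.010196661118036018
the job is handed in; nothing more can be done
None
```

The loose grey holder is clipped onto the free +y part of the rail, beside the fitted one and the same way round. I handed the job in at 19.75 s, and the system gave no verdict.

**What I did**
- I gripped the holder across its block.
- I felt for the upper bead with the underside of its plate. The rail turned out to be about 4.5 mm above nominal.
- I slid the lip under the bead until the end wall touched, and a gentle lift met the lip, so the hook was in.
- I lowered the foot along its pivot arc with a soft grip and let go.
- I pressed the block's foot-side top edge with shut fingers, not the foot itself. At the final slope the block leaves almost none of the foot reachable from above.

**Last checks**
- **Snap:** the force rose to about 5 N, then fell to about 0 while the holder went on down, which fits the clip passing the bead. The clip travel itself could not be read directly.
- **Seating:** firm contact came at TCP height 0.1115 m against 0.1117 m worked out for the seated pose. The final picture shows the holder lying in the same slope as the fitted one.
- **Forces:** the highest wrist reading was about 11 N. I took readings only at the end of each move, so a brief peak in between would not show.
- **Surroundings:** the robot was clear of everything. The lemon and the nearby look-alikes appeared unmoved in the last picture. I did not check the tub, spoon, tin or pepper jar again.
- **One oddity:** during the first feel of the bead there was an unexplained sideways force of about -4 N. I put it down to friction, and it did not come back.

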